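Seat the tube rack and press the guarded clamp lever

ROBOT

A 6-joint arm with a two-finger parallel gripper is mounted at the origin on the work surface. World frame = base frame: x ahead of the robot, y to its left, z up, the work surface at z = 0. Lengths are in m, angles in rad, forces in N, time in s.
With the tool pointing down it reaches from about 0.25 to 0.775 m from the base axis. Payload 4 kg.
Tool frame: the origin (TCP) lies at the very end of the fingers, on their centre line; the grasp point (between the pads) lies 19 mm behind it (env.grasp_offset is the distance from the TCP to the grasp point, in m); z points along the fingers, y is the direction in which the jaws open and shut (so a half turn about z gives the same grasp; the last joint's range is limited). The gripper opens to 85 mm and grips with 20 to 120 N. Pads are 22 mm wide; open, the fingers measure 114 mm over their backs; the gripper's body (76 mm by 85 mm) begins 54 mm behind the grasp point. The pads swing forward as they close: fully open they stand 13 mm farther back than shut.
Start: joints at [-1.345, 0.087, 1.371, -0, 1.684, -0.103], TCP at [0.178, -0.521, 0.231] pointing down, gripper open.
Joint ranges: [-3.1, 3.1], [-0.76, 2.03], [0.27, 2.55], [-1.08, 4.22], [0.17, 2.65], [-2.57, 2.57]. Speed limits (rad/s): [2.79, 2.79, 3.14, 3.14, 3.14, 3.14].

INTERFACE

Orientations are given as a unit quaternion [w, x, y, z].
In Python, from plant import env, eyes, job gives the robot as it stands.
- The arm moves only by the tool drive_tool, never from a script. Its argument "rows" is a list of rows, each a list of 7 numbers: the shift along the tool's x, y, z in mm, then the turn, a rotation vector about the tool's x, y, z in rad, then the opening, from 0 (shut) to 1 (fully open). A call has 1 to 8 rows; each row shifts and turns the commanded pose from where the row before left it, along the tool's axes as they then stand; what a row does not reach is not made up. A row lasts 1/10 s, in which the tool goes at most 50 mm and 8.59 degrees, less where a joint would pass 70% of its speed; a pose out of reach is approached as far as the arm can. A call is refused whole if a number of a shift passes 50 or a number of a turn 0.15, either way. A call with a gripper value outside its range is refused whole. The fingers move at their own pace and stop on an object; "force" is the grip in N (left out, the last holds). Time passes only in rows, so rows that do not move let the fingers close. It gives the time, the measured TCP pose, the force and the opening at its end, in the units of the state.
- env.get_obs(): the state, without advancing time (a new reading comes with each control period).
- eyes.grab_frame(name): name is "scene" or "top" or "wrist"; returns a dict with "color" (384x512x3 uint8, blue, green, red), "fx", "fy", "cx", "cy" (pixels), "R" (3x3) and "t" (3): a world point X has camera coordinates R X + t. Camera axes: x right, y down, z forward; pixel columns grow to the right and rows downward; lengths in m; the calibration is good to about 2 mm. A picture is of the moment at which its call begins. There is no depth.
- job.sign_off(): hands the job in, once; it reports no verdict.
The state is a dict: "t": time; "joint_positions": joint angles; "dq": joint speeds; "joint_efforts": joint torques, N m; "tcp_pos": TCP position; "tcp_rot": TCP orientation; "force": force on the tool from outside, world axes, zero at the start; "ft_torque": the same for the moment, N m; "finger_gap": opening from 0.0 (shut) to 1.0 (fully open).
Only numpy, scipy, OpenCV 4.12 (cv2) and the standard library are available. Lean on these libraries where they do the work, as an engineer would, in place of code of your own. Each camera call takes 0.05 s, during which the arm holds its last target. There are 200 camera calls.

TASK

At the clamp station on the lab bench, push the long tube rack along its channel with the fingers until it is fully home against the stop, without picking it up. Then reach down through the window of the guard and press the clamp lever all the way down, touching no part of the guard, and move clear. Leave the other things on the bench where they stand.

Things in the scene. Friction and masses are not known exactly. Their poses are not given: they have to be found in the camera images.
- press: Fixed station: base plate 210 mm (x) by 330 mm (y -120 to +210), 12 mm thick. Origin at bench level on the channel's centre line, z up. The channel runs along y between steel rails (inner faces x = +-37 mm, tops 28 mm above the bench, open end y = +210); the rack slides in it towards -y to a steel stop with its face at y = -35. Lever hinge at x = +75, y = -35 on a bracket 90 mm high.
- rack: The long green tube rack in the channel: 70 mm (x) by 170 mm (y), block 26 mm high, capped tubes up to 46 mm; 175 to 350 g, loose, 2 mm play each side. Origin: centre of its underside, 12 mm above the bench on the base plate; axes parallel to the station's. Starts 40 to 75 mm short of home. Home: origin at station y = +50, its outer end at +135, which stays 75 mm or more outside the guard.
- rack_end (a point): Centre of the rack's outer end face (its +y end, 70 mm wide and 26 mm high), 13 mm above the rack's underside: the place to push, towards the station's -y. A push of a few newtons moves it.
- guard: Fixed guard over the lever: white top plate 180 mm (x) by 150 mm (y), 6 mm thick, upper face 125 mm above the bench, with one window 120 (x) by 110 mm (y). Four corner posts; clear panels on -x, +x and -y, open on +y where the rack enters. Axes parallel to the station's. Origin: centre of its foot, 12 mm above the bench, at station x = 0, y = -35, each within 10 mm. Do not touch.
- window (a point): Centre of the guard's window, level with the upper face of the guard plate (125 mm above the bench). Window 120 mm along the guard's x, 110 mm along its y.
- paddle (a point): Centre of the top face of the black paddle at the lever's free end: 38 mm (station x) by 32 mm (y), 10 mm thick, under the window, about 80 mm to the -x side of the hinge. Raised, it is about 105 mm above the bench (20 below the guard's upper face) and slopes up towards -x by 0.28 rad; fully pressed it is level, 83 mm above the bench.
- lever (a joint): Lever angle in rad: 0 raised, 0.28 fully down at its stop; grows as the paddle is pressed down. Starts between 0 and 0.05. Friction hinge without spring: about 6 N on the paddle moves it, and it stays where it is left.
- spare_rack: Bystander: shorter green tube rack, 70 by 100 mm, 46 mm high with its tubes, standing on the bench beyond the station's -y end. Origin: centre of its underside.
- bottle: Bystander: glass bottle, 60 mm diameter, 120 mm high, on the bench on the station's +x side. Origin: centre of its underside.
- beaker: Bystander: clear open beaker, 64 mm diameter, 75 mm high, on the station's +x side. Origin: centre of its underside.
- jar: Bystander: white jar, 54 mm diameter, 70 mm high, on the station's +x side. Origin: centre of its underside.
There are look-alikes about, which are no part of the job. What is shaped like the rack but purple is not meant.

How it is judged:
By the outcome, as a careful person would: the job done as asked, in the order asked, and still so for the second after the job is handed in, with the robot touching nothing.
It also fails if it takes over 45 s, if anything falls off the work surface, if the arm or the gripper's body presses on something with over 40 N, if the wrist force passes 120 N, or if a joint passes its speed limit or range.

## Working session

There is one attempt and no reset: what is moved stays moved. The work goes in short steps, Python scripts to look and compute and a tool call to move; the robot and the scene stay as the last step left them, time stands still between calls to the robot, and variables do not carry over. Pictures are saved under pics/ and viewed, about 8 in all and at most 12, crops included, and the job is handed in when it is done.

Besides the shell and the picture viewer there is one more tool, called after "Request:" in YAML: its name, and indented under it one key for each argument. drive_tool: Moves the arm, as the interface text tells. Its arguments: {"type":"object","properties":{"rows":{"type":"array","items":{"type":"array","items":{"type":"number"}}},"force":{"type":"number"}},"required":["rows"]}

```bash
mkdir -p pics && ls && python3 - <<'E'
from plant import env, eyes, job
import cv2, numpy as np, pickle
for n in ["scene","top"]:
    f=eyes.grab_frame(n); pickle.dump(f,open(f"pics/{n}0.pkl","wb"))
    cv2.imwrite(f"pics/{n}0.png",cv2.resize(f["color"],None,fx=1.5,fy=1.5))
    print(n,f["fx"],f["cx"],f["cy"],np.round(f["R"],3).tolist(),np.round(-f["R"].T@f["t"],3))
o=env.get_obs(); print(o["t"],o["tcp_pos"],o["tcp_rot"],o["finger_gap"])
E
```

```text
pics
scene 361.10600639596197 257.0146633454765 192.80936223927233 [[0.314, 0.949, 0.01], [0.562, -0.178, -0.808], [-0.765, 0.26, -0.589]] [ 1.265 -0.225  0.575]
top 349.127734647472 254.28684128938974 186.44798403133427 [[-0.005, -0.999, -0.041], [-0.988, 0.011, -0.157], [0.157, 0.04, -0.987]] [ 0.529 -0.048  0.906]
0.1 [ 0.17747558 -0.52008485  0.23023114] [-1.01547881e-03  9.86519048e-01  1.63643308e-01 -6.73149494e-05] 0.9998737898408647
```

View pics/scene0.png

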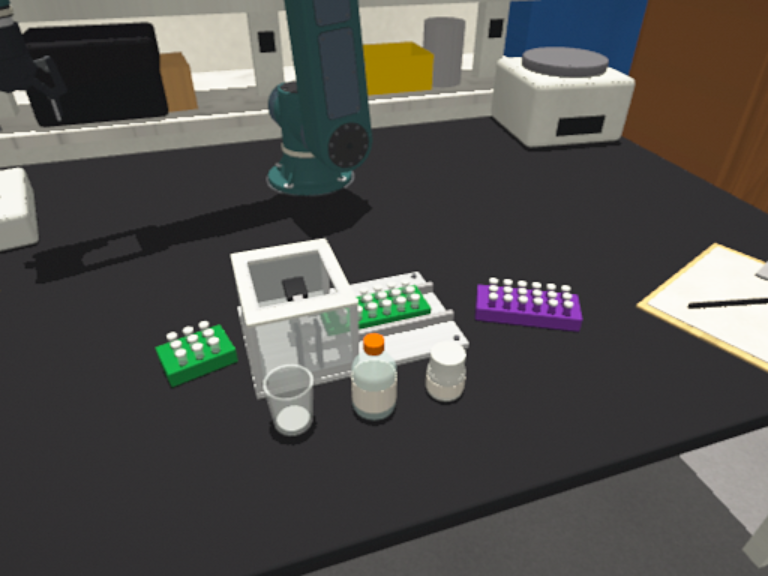

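View pics/top0.png

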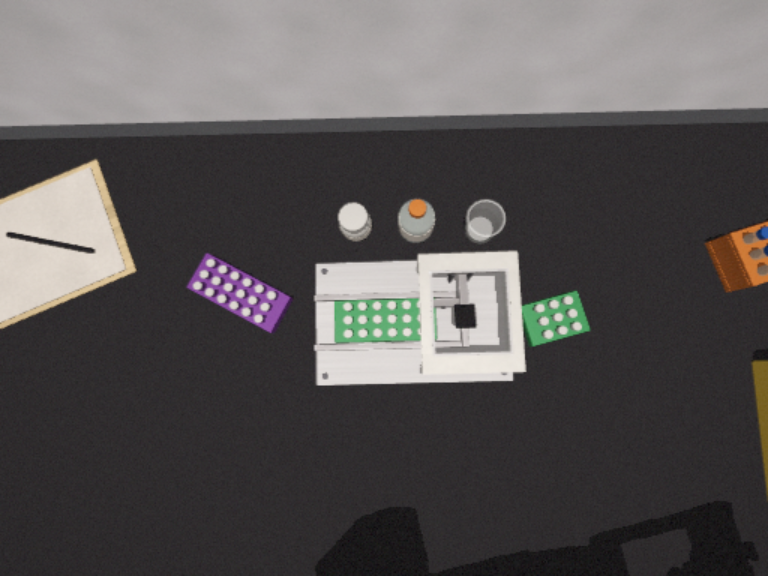

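The scene and top pictures show three candidates in the top view (shown pixels). The long green rack in the channel is at (378,320), the purple look-alike at (238,292), and the short green spare at (557,318). The one in the channel fits: it is green, long and between the rails. The channel's open end is at the left (world +y). The guard window is around (470,312) with the black paddle at (465,316).

```bash
cat > h.py <<'E'
import cv2, numpy as np, pickle
def ray(f,px,z):
    "pixel (u,v) -> world point on plane z"
    d=f["R"].T@np.array([(px[0]-f["cx"])/f["fx"],(px[1]-f["cy"])/f["fy"],1]); c=-f["R"].T@f["t"]
    return c+d*(z-c[2])/d[2]
def proj(f,X):
    p=f["R"]@np.asarray(X)+f["t"]; return np.array([f["fx"]*p[0]/p[2]+f["cx"],f["fy"]*p[1]/p[2]+f["cy"]])
E
python3 - <<'E'
from h import *
f=pickle.load(open("pics/top0.pkl","rb")); im=f["color"]; hsv=cv2.cvtColor(im,cv2.COLOR_BGR2HSV)
g=cv2.inRange(hsv,(45,90,40),(85,255,255)); g[:, 345:]=0
g=cv2.morphologyEx(g,cv2.MORPH_CLOSE,np.ones((9,9)))
c=max(cv2.findContours(g,0,1)[0],key=cv2.contourArea); print("green",cv2.boundingRect(c))
b=cv2.boxPoints(cv2.minAreaRect(c)); print([ (p.round(1).tolist(),ray(f,p,.038).round(4).tolist()) for p in b])
w=cv2.inRange(hsv,(0,0,120),(180,60,255)); w[:165]=0; w[260:]=0; w[:,:205]=0;w[:,352:]=0
c=max(cv2.findContours(w,0,1)[0],key=cv2.contourArea); a=cv2.approxPolyDP(c,4,True)[:,0]
print("plate",[(p.tolist(),ray(f,p,.012).round(3).tolist(),ray(f,p,.125).round(3).tolist()) for p in a])
k=cv2.inRange(im,(0,0,0),(40,40,40)); k[:185]=0;k[235:]=0;k[:,:288]=0;k[:,338:]=0
for c in cv2.findContours(k,0,1)[0]:
    if cv2.contourArea(c)>30:
        m=cv2.moments(c); p=(m["m10"]/m["m00"],m["m01"]/m["m00"]); print("black",p,m["m00"],cv2.boundingRect(c),ray(f,p,.105).round(4))
crop=im[160:265,200:355]; cv2.imwrite("pics/crop1.png",cv2.resize(crop,None,fx=5,fy=5,interpolation=cv2.INTER_CUBIC))
E
```

```text
green (223, 199, 57, 29)
[([223.0, 199.0], [0.6361, 0.066, 0.038]), ([279.0, 199.0], [0.6347, -0.0746, 0.038]), ([279.0, 227.0], [0.5652, -0.0735, 0.038]), ([223.0, 227.0], [0.5661, 0.0654, 0.038])]
plate [([344, 167], [0.72, -0.245, 0.012], [0.696, -0.22, 0.125]), ([210, 176], [0.7, 0.104, 0.012], [0.679, 0.085, 0.125]), ([211, 256], [0.494, 0.099, 0.012], [0.499, 0.08, 0.125]), ([341, 253], [0.501, -0.228, 0.012], [0.504, -0.205, 0.125]), ([342, 247], [0.516, -0.231, 0.012], [0.517, -0.208, 0.125]), ([350, 247], [0.515, -0.25, 0.012], [0.517, -0.225, 0.125])]
black (309.5559610705596, 209.639902676399) 137.0 (303, 203, 14, 15) [ 0.6014 -0.1419  0.105 ]
```

View pics/crop1.png

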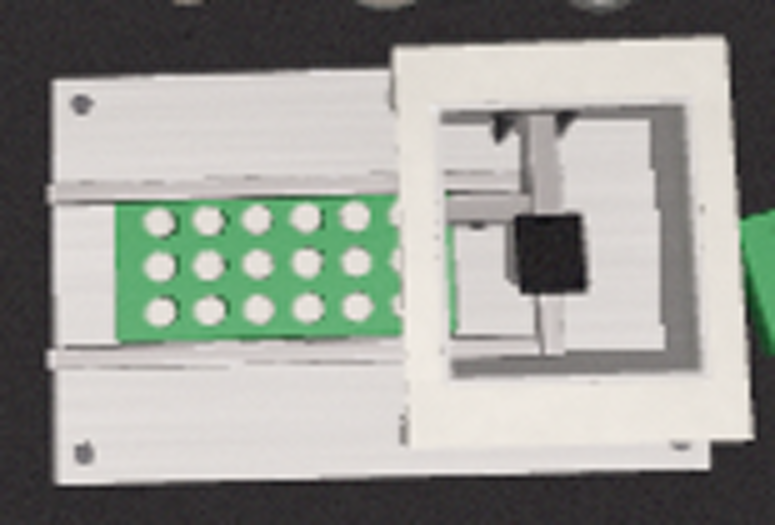

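The crop confirms the target: a green rack with a 6×3 tube layout between the rails. Its outer end edge is at crop x≈117, and the guard window corners are near (441,108), (686,104), (703,370) and (453,376). The black paddle is at (550,253).

```bash
python3 - <<'E'
from h import *
f=pickle.load(open("pics/top0.pkl","rb"))
def W(l,z,n):
    P=np.array([ray(f,((u+2.)/5-.4+200-.1,(v+2.)/5-.4+160-.1),z) for u,v in l]); print(n,P[:,:2].round(4).tolist()); return P
p=W([(53,80),(57,485),(710,468)],.012,"plate"); print(np.linalg.norm(np.diff(p,axis=0),axis=1))
g=W([(393,46),(726,36),(752,438),(412,446)],.125,"guard"); print(np.linalg.norm(np.diff(g,axis=0),axis=1),g.mean(0))
w=W([(441,108),(686,104),(703,370),(453,376)],.125,"window"); print(np.linalg.norm(np.diff(w,axis=0),axis=1),w.mean(0))
r=W([(116,203),(116,342)],.038,"rackend"); 
b=W([(518,214),(584,214),(588,293),(522,293)],.105,"paddle"); print(np.linalg.norm(np.diff(b,axis=0),axis=1),b.mean(0))
ex=p[0]-p[1]; ey=p[1]-p[2]; print("yaw",np.arctan2(-ey[0],ey[1]),np.arctan2(ex[1],ex[0]))
print("yaw guard",[np.arctan2(e[1],e[0]) for e in (g[0]-g[3],g[1]-g[2])],[np.arctan2(-e[0],e[1]) for e in (g[0]-g[1],g[3]-g[2])])
yaw=np.arctan2(ex[1],ex[0])
for yaw in (yaw,np.arctan2(-ey[0],ey[1])):
    R=np.array([[np.cos(yaw),-np.sin(yaw)],[np.sin(yaw),np.cos(yaw)]])
    o=(p[0]+p[1])[:2]/2-R@[0,.21]; print("origin",o)
    for n,P in dict(guard=g,window=w,rack=r,paddle=b).items(): print(n,((P.mean(0)[:2]-o)@R).round(4))
E
```

```text
plate [[0.7006, 0.1029], [0.4922, 0.0978], [0.4996, -0.2297]]
[0.20848058 0.32754623]
guard [[0.6927, -0.0719], [0.6953, -0.2224], [0.516, -0.2255], [0.5132, -0.0774]]
[0.15051845 0.1793205  0.14812107] [ 0.60431869 -0.14927298  0.125     ]
window [[0.6638, -0.0931], [0.6643, -0.2031], [0.5456, -0.2056], [0.5436, -0.096]]
[0.11001012 0.11876744 0.10959156] [ 0.60430522 -0.14944237  0.125     ]
rackend [[0.6323, 0.0657], [0.5629, 0.0651]]
paddle [[0.6174, -0.1285], [0.6172, -0.1586], [0.581, -0.1592], [0.5812, -0.1294]]
[0.03010441 0.03615249 0.02988767] [ 0.59921767 -0.14392604  0.105     ]
yaw 0.022403144931112985 0.024886950306027875
yaw guard [np.float64(0.030837857327857453), np.float64(0.017490271168022552)] [np.float64(0.01731008331594573), np.float64(0.019322904927218894)]
origin [ 0.60165273 -0.10958373]
guard [ 0.0017 -0.0397]
window [ 0.0017 -0.0399]
rack [0.0003 0.175 ]
paddle [-0.0033 -0.0343]
origin [ 0.60113128 -0.10959606]
guard [ 0.0023 -0.0397]
window [ 0.0023 -0.0399]
rack [0.0004 0.175 ]
paddle [-0.0027 -0.0343]
```

Sizes check out: the plate measures 208×327 mm, the guard 150×180, the window 110×119 and the paddle 30×36. The station origin is at (0.6015, −0.1096) with yaw ≈ 0.023. The rack end is at station y = +0.175, so it is 40 mm short of home. I'll align the yaw, shut the fingers and move to beyond the rack end.

Request:
drive_tool:
  rows:
    - [0,0,0,0,0,0.102,0]
    - [0,0,0,0,0,0.102,0]
    - [0,0,0,0,0,0.102,0]
    - [27,-39,0,0,0,0,0]
    - [27,-39,0,0,0,0,0]
    - [27,-39,0,0,0,0,0]
    - [27,-39,0,0,0,0,0]
    - [27,-39,0,0,0,0,0]

```text
t: 0.9
tcp_pos: [0.3086, -0.3207, 0.2308]
tcp_rot: [-0.0, 1.0, 0.011, -0.0]
force: [1.5, -0.0, 0.4]
finger_gap: -0.001
```

Request:
drive_tool:
  rows:
    - [27,-39,0,0,0,0,0]
    - [27,-39,0,0,0,0,0]
    - [27,-39,0,0,0,0,0]
    - [27,-39,0,0,0,0,0]
    - [27,-39,0,0,0,0,0]
    - [27,-39,0,0,0,0,0]
    - [27,-39,0,0,0,0,0]
    - [27,-39,0,0,0,0,0]

```text
t: 1.7
tcp_pos: [0.5175, -0.0038, 0.2308]
tcp_rot: [0.0, 1.0, 0.012, -0.0]
force: [0.8, -0.7, 0.9]
finger_gap: 0.001
```

Request:
drive_tool:
  rows:
    - [27,-39,0,0,0,0,0]
    - [27,-39,0,0,0,0,0]
    - [27,-39,0,0,0,0,0]
    - [0,0,0,0,0,0,0]
    - [0,0,0,0,0,0,0]

```text
t: 2.2
tcp_pos: [0.595, 0.1139, 0.2297]
tcp_rot: [0.0, 1.0, 0.012, -0.001]
force: [-0.1, -0.1, 1.0]
finger_gap: 0.001
```

```bash
cat >> h.py <<'E'
O=np.array([.6015,-.1096]); YAW=.023
def st(p):
    c,s=np.cos(YAW),np.sin(YAW); return np.r_[(np.asarray(p)[:2]-O)@np.array([[c,-s],[s,c]]),p[2]]
def tool():
    from plant import env
    from scipy.spatial.transform import Rotation as Rn
    o=env.get_obs(); q=o["tcp_rot"]; M=Rn.from_quat([q[1],q[2],q[3],q[0]]).as_matrix()
    print("t",o["t"],"station",st(o["tcp_pos"]).round(4),"yaw",np.arctan2(M[1,0],M[0,0]).round(4),"down",M[:,2].round(3),"F",np.round(o["force"],1),"gap",round(o["finger_gap"],3)); return o
E
python3 - <<'E'
from h import *
from plant import eyes
tool(); f=eyes.grab_frame("wrist"); pickle.dump(f,open("pics/w1.pkl","wb")); cv2.imwrite("pics/w1.png",f["color"])
E
```

```text
t 2.2 station [-0.0013  0.2236  0.2297] yaw 0.0247 down [-0.003 -0.001 -1.   ] F [-0.1 -0.1  1. ] gap 0.001
```

View pics/w1.png

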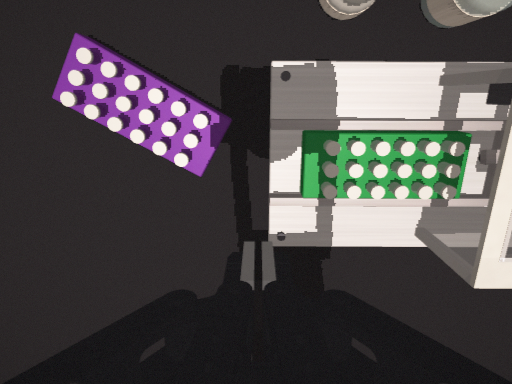

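The wrist view shows the whole green rack between the rails, its outer end face at columns ~302–320. The shut fingertips are at (258,245), the purple look-alike is well clear at (140,105), and the paddle is at (500,95). I'll check the end position quickly in this view, along with the paddle.

```bash
python3 - <<'E'
from h import *
f=pickle.load(open("pics/w1.pkl","rb"))
print(st(ray(f,(302,165),.012)).round(4),st(ray(f,(270,150),.012)).round(4),st(ray(f,(467,165),.038)).round(4))
print("tip proj",proj(f,[.595,.1139,.2297]).round(0))
g=cv2.inRange(cv2.cvtColor(f["color"],cv2.COLOR_BGR2HSV),(45,90,30),(85,255,255)); print(np.where(g[160:170].sum(0)>0)[0][[0,-1]])
E
```

```text
[-0.001   0.1734  0.012 ] [0.0159 0.2096 0.012 ] [0.0047 0.0049 0.038 ]
tip proj [257. 258.]
[301 466]
```

Both views agree: the rack end is at ≈ 0.174 and its length reads 169 mm. I'll descend in front of the end face.

Request:
drive_tool:
  rows:
    - [1,0,45,0,0,0,0]
    - [0,0,45,0,0,0,0]
    - [0,0,45,0,0,0,0]
    - [0,0,40,0,0,0,0]
    - [0,0,20,0,0,0,0]
    - [0,0,14,0,0,0,0]
    - [0,0,0,0,0,0,0]
    - [0,0,0,0,0,0,0]

```text
t: 3.05
tcp_pos: [0.5971, 0.1125, 0.0239]
tcp_rot: [-0.0, 1.0, 0.011, 0.001]
force: [-0.2, 0.5, -0.1]
finger_gap: -0.002
```

Request:
drive_tool:
  rows:
    - [0,8,0,0,0,0,0]
    - [0,8,0,0,0,0,0]
    - [0,8,0,0,0,0,0]
    - [0,5,0,0,0,0,0]
    - [0,5,0,0,0,0,0]
    - [0,5,0,0,0,0,0]
    - [0,5,0,0,0,0,0]
    - [0,0,0,0,0,0,0]

```text
t: 3.85
tcp_pos: [0.5974, 0.0685, 0.0224]
tcp_rot: [0.0, 1.0, 0.011, 0.0]
force: [-0.5, -0.8, 0.5]
finger_gap: -0.003
```

```bash
python3 -c "
from h import *
tool()"
```

```text
t 3.85 station [0.     0.1781 0.0224] yaw 0.0224 down [ 0.    -0.001 -1.   ] F [-0.5 -0.8  0.5] gap -0.003
```

Request:
drive_tool:
  rows:
    - [0,4,0,0,0,0,0]
    - [0,4,0,0,0,0,0]
    - [0,4,0,0,0,0,0]
    - [0,4,0,0,0,0,0]
    - [0,4,0,0,0,0,0]

```text
t: 4.35
tcp_pos: [0.5977, 0.0489, 0.0223]
tcp_rot: [-0.0, 1.0, 0.011, 0.0]
force: [-0.2, 2.5, 1.0]
finger_gap: 0.003
```

```bash
python3 - <<'E'
from h import *
from plant import eyes
tool(); f=eyes.grab_frame("top"); pickle.dump(f,open("pics/t2.pkl","wb"))
cv2.imwrite("pics/t2.png",cv2.resize(f["color"][160:265,200:355],None,fx=5,fy=5,interpolation=cv2.INTER_CUBIC))
E
```

```text
t 4.35 station [-1.000e-04  1.585e-01  2.230e-02] yaw 0.0228 down [ 0.  0. -1.] F [-0.2  2.5  1. ] gap 0.003
```

View pics/t2.png

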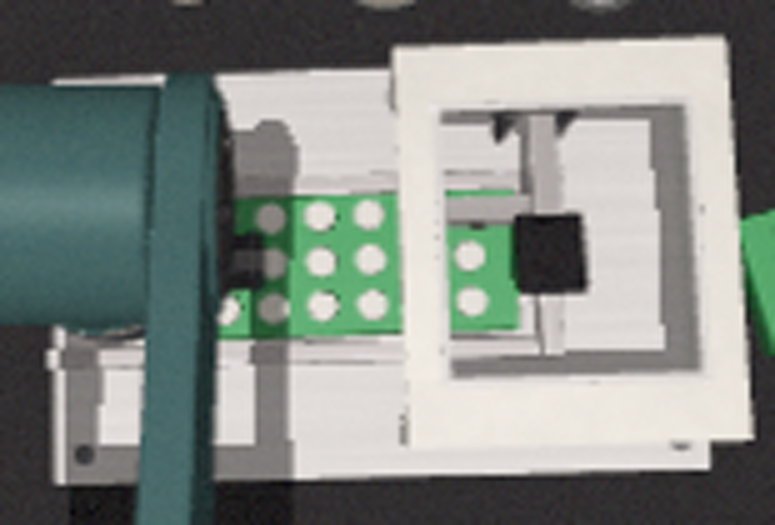

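The rack is sliding: its inner end moved from crop x 455 to 518 (~31 mm), and the finger reading says about 9 mm is left. I'll keep pushing until the force rises at the stop.

Request:
drive_tool:
  rows:
    - [0,3,0,0,0,0,0]
    - [0,2,0,0,0,0,0]
    - [0,1,0,0,0,0,0]
    - [0,1,0,0,0,0,0]
    - [0,0,0,0,0,0,0]

```text
t: 4.9
tcp_pos: [0.5979, 0.042, 0.0223]
tcp_rot: [0.0, 1.0, 0.011, -0.0]
force: [-0.3, 2.0, 2.9]
finger_gap: -0.002
```

Request:
drive_tool:
  rows:
    - [0,1,0,0,0,0,0]
    - [0,0,0,0,0,0,0]

```text
t: 5.1
tcp_pos: [0.5979, 0.0411, 0.0223]
tcp_rot: [0.0, 1.0, 0.011, -0.0]
force: [0.6, 2.1, 1.0]
finger_gap: 0.0
```

Request:
drive_tool:
  rows:
    - [0,1,0,0,0,0,0]
    - [0,0,0,0,0,0,0]

```text
t: 5.3
tcp_pos: [0.5979, 0.0401, 0.0223]
tcp_rot: [0.0, 1.0, 0.011, 0.0]
force: [0.1, 1.9, 1.0]
finger_gap: -0.0
```

Request:
drive_tool:
  rows:
    - [0,1,0,0,0,0,0]
    - [0,0,0,0,0,0,0]

```text
t: 5.5
tcp_pos: [0.5979, 0.0397, 0.0223]
tcp_rot: [-0.001, 1.0, 0.011, 0.0]
force: [-0.3, 3.8, 1.0]
finger_gap: -0.002
```

Request:
drive_tool:
  rows:
    - [0,1,0,0,0,0,0]
    - [0,0,0,0,0,0,0]

```text
t: 5.7
tcp_pos: [0.598, 0.0396, 0.0223]
tcp_rot: [-0.001, 1.0, 0.012, 0.0]
force: [-0.7, 6.2, 1.7]
finger_gap: -0.0
```

Request:
drive_tool:
  rows:
    - [0,1,0,0,0,0,0]
    - [0,0,0,0,0,0,0]

```text
t: 5.9
tcp_pos: [0.598, 0.0396, 0.0223]
tcp_rot: [-0.002, 1.0, 0.012, 0.0]
force: [0.9, 8.2, 1.4]
finger_gap: -0.002
```

Request:
drive_tool:
  rows:
    - [0,1,0,0,0,0,0]
    - [0,0,0,0,0,0,0]

```text
t: 6.1
tcp_pos: [0.5981, 0.0395, 0.0224]
tcp_rot: [-0.003, 1.0, 0.012, 0.0]
force: [-0.1, 10.8, 0.8]
finger_gap: -0.002
```

The rack is against a hard stop: motion ceased at finger-face y ≈ 0.135 (the home value) and the force climbed to 11 N. I'll back off, rise, and check while moving over.

Request:
drive_tool:
  rows:
    - [0,-10,0,0,0,0,0]
    - [0,-25,0,0,0,0,0]
    - [0,0,-45,0,0,0,0]
    - [0,0,-45,0,0,0,0]
    - [0,0,-45,0,0,0,0]
    - [0,0,-45,0,0,0,0]
    - [0,0,0,0,0,0,0]
    - [0,0,0,0,0,0,0]

```text
t: 6.9
tcp_pos: [0.598, 0.0704, 0.204]
tcp_rot: [0.001, 1.0, 0.011, 0.002]
force: [0.1, 0.9, -0.8]
finger_gap: 0.001
```

```bash
python3 - <<'E'
from h import *
from plant import eyes
tool(); f=eyes.grab_frame("wrist"); pickle.dump(f,open("pics/w2.pkl","wb")); cv2.imwrite("pics/w2.png",cv2.resize(f["color"],None,fx=1.5,fy=1.5))
g=cv2.inRange(cv2.cvtColor(f["color"],cv2.COLOR_BGR2HSV),(45,90,30),(85,255,255))
v=int(proj(f,[.598,.025,.012])[1]); c=np.where(g[v-4:v+5].sum(0)>0)[0]; print(v,c[0],st(ray(f,(c[0],v),.012)).round(4))
E
```

```text
t 6.9 station [0.0006 0.18   0.204 ] yaw 0.022 down [ 0.004 -0.002 -1.   ] F [ 0.1  0.9 -0.8] gap 0.001
172 301 [1.000e-04 1.339e-01 1.200e-02]
```

View pics/w2.png

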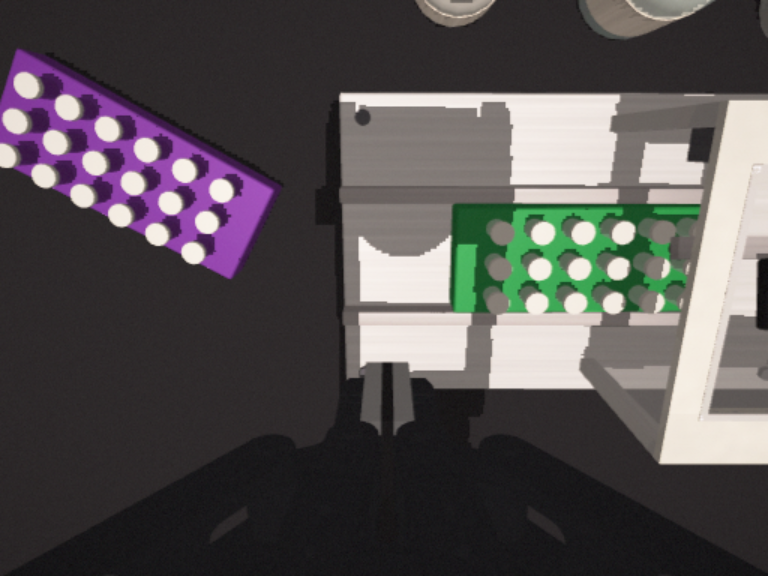

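The wrist view shows the rack end face near (455,260), at station y = 0.134. It is home, straight between the rails and untouched since the push. Next I move over the window, then look for clearance.

Request:
drive_tool:
  rows:
    - [-2,40,0,0,0,0,0]
    - [-1,45,0,0,0,0,0]
    - [0,45,0,0,0,0,0]
    - [0,45,0,0,0,0,0]
    - [0,30,0,0,0,0,0]
    - [0,12,0,0,0,0,0]
    - [0,0,0,0,0,0,0]
    - [0,0,0,0,0,0,0]

```text
t: 7.75
tcp_pos: [0.5988, -0.1447, 0.201]
tcp_rot: [-0.001, 1.0, 0.012, -0.001]
force: [-0.6, 0.7, -0.0]
finger_gap: -0.001
```

```bash
python3 - <<'E'
from h import *
from plant import eyes
from scipy.spatial.transform import Rotation as Rn
o=tool(); f=eyes.grab_frame("wrist"); pickle.dump(f,open("pics/w3.pkl","wb")); cv2.imwrite("pics/w3.png",cv2.resize(f["color"],None,fx=1.5,fy=1.5))
q=o["tcp_rot"]; M=Rn.from_quat([q[1],q[2],q[3],q[0]]).as_matrix()
for s in (0,42,60,73): print(s,[(1.5*proj(f,o["tcp_pos"]+M@np.array([0,y,-s])/1000)).round(0).tolist() for y in (-50,-30,30,50)])
E
```

```text
t 7.75 station [-0.0036 -0.035   0.201 ] yaw 0.0234 down [-0.002  0.001 -1.   ] F [-0.6  0.7 -0. ] gap -0.001
0 [[232.0, 388.0], [294.0, 388.0], [478.0, 388.0], [540.0, 388.0]]
42 [[180.0, 470.0], [262.0, 470.0], [509.0, 470.0], [591.0, 470.0]]
60 [[145.0, 526.0], [241.0, 526.0], [530.0, 525.0], [626.0, 525.0]]
73 [[111.0, 579.0], [221.0, 579.0], [550.0, 579.0], [659.0, 579.0]]
```

View pics/w3.png

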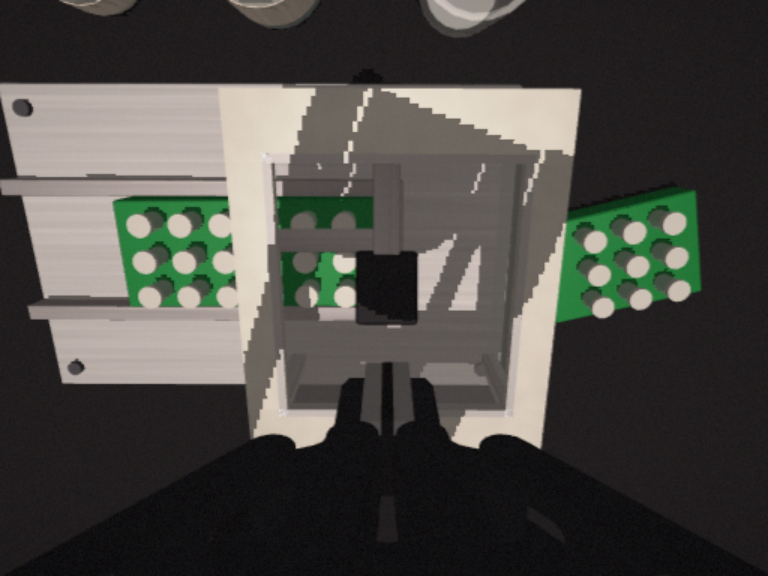

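The wrist view shows the shut fingers over the window at (388,390). The paddle is at (387,288), and the window edges are at about x 270–515 and y 160–412. I'll go down to just above the guard and check the hand's profile from the scene camera.

Request:
drive_tool:
  rows:
    - [0,2,30,0,0,0,0]
    - [0,0,25,0,0,0,0]
    - [0,0,5,0,0,0,0]
    - [0,0,0,0,0,0,0]
    - [0,0,0,0,0,0,0]

```text
t: 8.3
tcp_pos: [0.6, -0.1472, 0.1439]
tcp_rot: [0.0, 1.0, 0.012, 0.001]
force: [0.5, -0.3, 1.2]
finger_gap: 0.002
```

```bash
python3 - <<'E'
from h import *
from plant import eyes
o=tool(); f=eyes.grab_frame("scene"); pickle.dump(f,open("pics/s3.pkl","wb"))
im=cv2.resize(f["color"][80:280,100:320],None,fx=3.4,fy=2.9,interpolation=cv2.INTER_CUBIC)
for s in (0,42,60,73):
  for y in (-50,0,50):
    u=(proj(f,o["tcp_pos"]+np.array([0,y,s])/1000)-[100,80])*[3.4,2.9]; cv2.circle(im,tuple(int(a) for a in u),3,(0,0,255),-1)
cv2.imwrite("pics/s3.png",im)
E
```

```text
t 8.3 station [-0.0023 -0.0376  0.1439] yaw 0.0241 down [ 0.002 -0.001 -1.   ] F [ 0.5 -0.3  1.2] gap 0.002
```

View pics/s3.png

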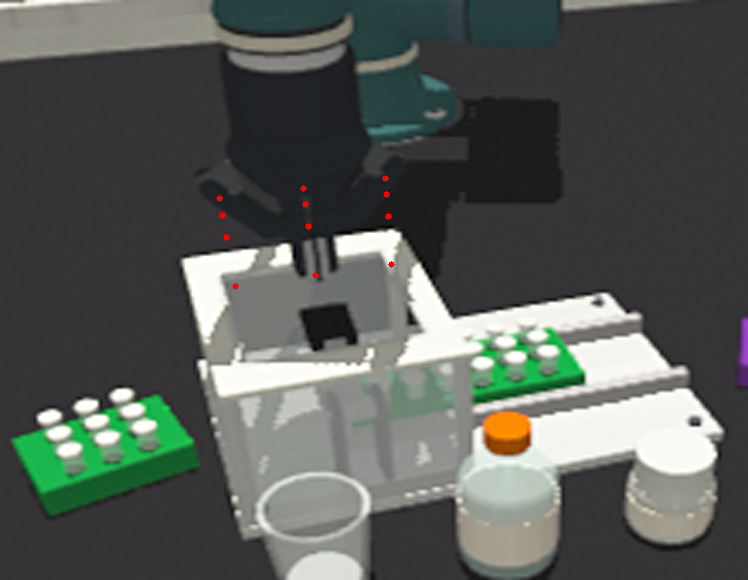

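The scene view shows the wide knuckles (elbows at (205,185) and (390,160)) at 65 mm or more behind the tip. They stay over 20 mm above the guard when the tip is at 83 mm. At guard-plate height the hand is only ~±20 mm wide, so there is good clearance. I'll press now, watching the force.

Request:
drive_tool:
  rows:
    - [-2,0,20,0,0,0,0]
    - [0,0,14,0,0,0,0]
    - [0,0,5,0,0,0,0]
    - [0,0,5,0,0,0,0]
    - [0,0,4,0,0,0,0]
    - [0,0,4,0,0,0,0]
    - [0,0,4,0,0,0,0]
    - [0,0,0,0,0,0,0]

```text
t: 9.15
tcp_pos: [0.5973, -0.1482, 0.0873]
tcp_rot: [0.0, 1.0, 0.011, 0.0]
force: [-1.6, -0.7, 1.9]
finger_gap: 0.002
```

Request:
drive_tool:
  rows:
    - [0,0,2,0,0,0,0]
    - [0,0,2,0,0,0,0]
    - [0,0,0,0,0,0,0]

```text
t: 9.45
tcp_pos: [0.5973, -0.1482, 0.083]
tcp_rot: [0.0, 1.0, 0.011, 0.0]
force: [-3.3, -0.4, 5.2]
finger_gap: -0.003
```

Request:
drive_tool:
  rows:
    - [0,0,2,0,0,0,0]
    - [0,0,0,0,0,0,0]

```text
t: 9.65
tcp_pos: [0.5973, -0.1482, 0.0829]
tcp_rot: [0.001, 1.0, 0.011, 0.0]
force: [-4.5, 0.2, 11.6]
finger_gap: -0.004
```

Request:
drive_tool:
  rows:
    - [0,0,1,0,0,0,0]
    - [0,0,0,0,0,0,0]

```text
t: 9.85
tcp_pos: [0.5973, -0.1483, 0.0829]
tcp_rot: [0.001, 1.0, 0.011, 0.001]
force: [-7.8, 0.5, 14.6]
finger_gap: -0.002
```

Request:
drive_tool:
  rows:
    - [0,0,1,0,0,0,0]
    - [0,0,0,0,0,0,0]

```text
t: 10.05
tcp_pos: [0.5973, -0.1482, 0.0828]
tcp_rot: [0.001, 1.0, 0.011, 0.001]
force: [-8.9, 1.2, 17.9]
finger_gap: 0.001
```

The paddle is at its stop: z = 0.083 with the force rising to 18 N and no motion. I'll lift straight out and move clear.

Request:
drive_tool:
  rows:
    - [0,0,-10,0,0,0,0]
    - [0,0,-40,0,0,0,0]
    - [0,0,-45,0,0,0,0]
    - [0,0,-45,0,0,0,0]
    - [-45,0,0,0,0,0,0]
    - [-45,0,0,0,0,0,0]
    - [-45,0,0,0,0,0,0]
    - [-45,0,0,0,0,0,0]

```text
t: 10.85
tcp_pos: [0.4161, -0.1518, 0.2177]
tcp_rot: [-0.0, 1.0, 0.012, 0.0]
force: [0.5, -0.4, 0.6]
finger_gap: 0.002
```

Request:
drive_tool:
  rows:
    - [-45,0,0,0,0,0,0]
    - [0,45,0,0,0,0,0]
    - [0,45,0,0,0,0,0]
    - [0,45,0,0,0,0,0]
    - [0,0,0,0,0,0,0]
    - [0,0,0,0,0,0,0]

```text
t: 11.45
tcp_pos: [0.3753, -0.2885, 0.2175]
tcp_rot: [-0.001, 1.0, 0.011, -0.0]
force: [-0.2, 0.1, -0.1]
finger_gap: 0.001
```

```bash
python3 - <<'E'
from h import *
from plant import eyes
tool(); f=eyes.grab_frame("top"); cv2.imwrite("pics/t4.png",cv2.resize(f["color"][100:290,120:400],None,fx=2.8,fy=2.8,interpolation=cv2.INTER_CUBIC))
im=f["color"]; k=cv2.inRange(im,(0,0,0),(40,40,40)); k[:185]=0;k[235:]=0;k[:,:288]=0;k[:,338:]=0
c=max(cv2.findContours(k,0,1)[0],key=cv2.contourArea); m=cv2.moments(c); p=(m["m10"]/m["m00"],m["m01"]/m["m00"]); print("paddle",p,cv2.boundingRect(c),st(ray(f,p,.083)).round(4))
g=cv2.inRange(cv2.cvtColor(im,cv2.COLOR_BGR2HSV),(45,90,40),(85,255,255)); c=np.where(g[200:226,:330].sum(0)>255*8)[0]; print("rack end",c[0],st(ray(f,(c[0],213),.038)).round(4))
a=pickle.load(open("pics/top0.pkl","rb"))["color"]
d=cv2.absdiff(a,im).max(2)[100:270,120:400]; print("diff bystanders",[(n,int((d[v0-100:v1-100,u0-120:u1-120]>50).sum())) for n,(u0,u1,v0,v1) in dict(jar=(220,252,130,164),bottle=(262,292,130,164),beaker=(306,340,130,164),spare=(351,396,192,232),purple=(122,196,166,224)).items()])
E
```

```text
t 11.45 station [-0.2302 -0.1736  0.2175] yaw 0.021 down [-0.     0.002 -1.   ] F [-0.2  0.1 -0.1] gap 0.001Traceback (most recent call last):
  File "<stdin>", line 5, in <module>
ValueError: max() iterable argument is empty
```

View pics/t4.png

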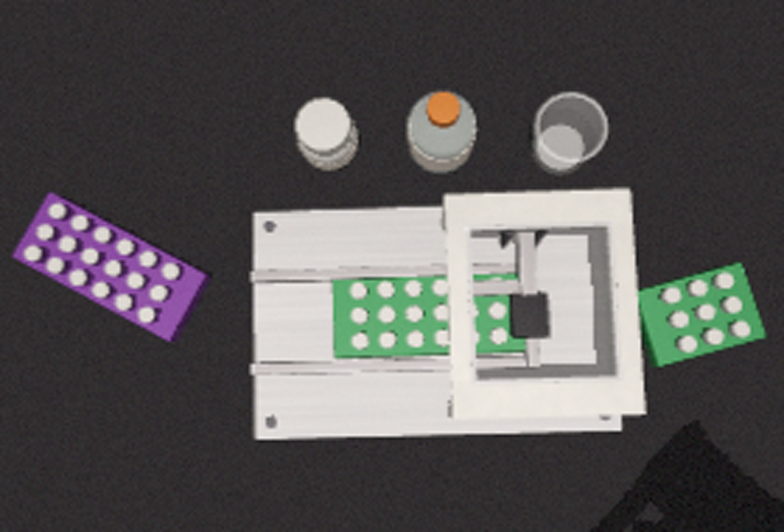

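The top view shows the rack against the stop with its end at (333,318). The paddle is now level and lit differently at (530,315), and the arm is clear at lower right. My paddle threshold missed the lighter paddle, so I'll redo the numbers.

```bash
python3 - <<'E'
from h import *
from plant import eyes
tool(); f=eyes.grab_frame("top"); im=f["color"]
k=cv2.inRange(im,(0,0,0),(75,75,75)); k[:200]=0;k[224:]=0;k[:,:298]=0;k[:,322:]=0
c=max(cv2.findContours(k,0,1)[0],key=cv2.contourArea); p=np.array(cv2.minAreaRect(c)[0]); print("paddle",p.round(1),cv2.boundingRect(c),st(ray(f,p,.083)).round(4))
g=cv2.inRange(cv2.cvtColor(im,cv2.COLOR_BGR2HSV),(45,90,40),(85,255,255)); c=np.where(g[200:226,:330].sum(0)>255*8)[0]; print("rack end",c[0],st(ray(f,(c[0]-.5,213),.038)).round(4))
d=cv2.absdiff(pickle.load(open("pics/top0.pkl","rb"))["color"],im).max(2)
print([(n,int((d[v0:v1,u0:u1]>50).sum())) for n,(u0,u1,v0,v1) in dict(jar=(220,252,130,164),bottle=(262,292,130,164),beaker=(306,340,130,164),spare=(351,396,192,232),purple=(122,196,166,224),guardtop=(279,350,168,180)).items()])
E
```

```text
t 11.5 station [-0.2301 -0.1729  0.2177] yaw 0.0225 down [-0.     0.001 -1.   ] F [ 0.3 -0.2 -0.5] gap -0.004
paddle [308.5 212.5] (302, 205, 14, 16) [-0.0056 -0.032   0.083 ]
rack end 239 [0.0022 0.1364 0.038 ]
[('jar', 0), ('bottle', 0), ('beaker', 0), ('spare', 0), ('purple', 0), ('guardtop', 0)]
```

```bash
python3 -c "
from plant import job
print(job.sign_off())"
```

```text
the job is handed in; nothing more can be done
None
```

The rack is pushed home, the clamp lever is pressed all the way down, and the arm is clear; I handed the job in at about 11.5 s.

- **Rack:** I pushed it about 39 mm with the shut fingers until it stopped moving and the force rose to 11 N. Its outer end then measured y = 0.134 in the wrist camera and 0.136 in the top camera, against a home position of 0.135.
- **Lever:** I pressed the paddle through the window until it stopped at 83 mm above the bench with 18 N. After I lifted off, the top view showed the paddle still level, with its centre within 3 mm of where I expected it.
- **Guard and other items:** The forces showed no sign of touching the guard, and the hand had at least 20 mm of height clearance above it. Comparing top views from before and after, the jar, bottle, beaker, spare rack, purple rack and guard top had not moved.
- **Failed check:** My first automatic check for the pressed paddle found nothing, because its top looked lighter once level. A looser brightness threshold found it.

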